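# Wind the air sampler and hold its canister on the tilted nipple

### The arm

A 6-joint arm with a two-finger parallel gripper is mounted at the origin on a cart in front of the work surface, level with it; the furniture and walls round the work are solid. World frame = base frame: x ahead of the robot, y to its left, z up, the work surface at z = 0. Lengths are in m, angles in rad, forces in N, time in s.
With the tool pointing down it reaches from about 0.425 to 0.95 m from the base axis. Payload 14.7 kg.
Tool frame: the origin (TCP) lies at the very end of the fingers, on their centre line; the grasp point (between the pads) lies 19 mm behind it; z points along the fingers, y is the line along which they close (so a half turn about z gives the same grasp; the last joint's range is limited). The gripper opens to 85 mm and grips with 20 to 120 N. Pads are 22 mm wide; open, the fingers measure 114 mm over their backs; the gripper's body (76 mm by 85 mm) begins 54 mm behind the grasp point. The pads swing forward as they close: fully open they stand 13 mm farther back than shut.
Start: joints at [-1.34, 0.48, 1.596, -0, 1.065, -0.047], TCP at [0.178, -0.625, 0.231] pointing down, gripper open.
Joint ranges: [-2.75, 2.75], [-0.82, 2.05], [0.23, 2.67], [-1.56, 4.7], [0.09, 2.69], [-2.92, 2.92]. Speed limits (rad/s): [1.89, 1.89, 2.39, 3.01, 3.01, 3.01].

### API

Orientations are given as a rotation vector (axis times angle).
In Python, from rig import bot, imaging, ticket gives the robot as it stands.
- The arm moves only by the tool send_rows, never from a script. Its arguments are lists of equal length, an entry for each row: "offset": the shift along the tool's x, y, z normalised to -1 to 1, where 1 is 25 cm, a list of three; "rotation": the turn, a rotation vector about the tool's x, y, z normalised to -1 to 1, where 1 is pi rad, a list of three; "grip": the finger opening in mm, from 0 to 85.4. A call has 1 to 20 rows; each row is the pose to reach, as a shift and turn from the pose commanded when the call began, along the tool's axes at that moment, turning the shorter way round; what a row does not reach only later rows make up. A row lasts 1/10 s, in which the tool goes at most 50 mm and 8.59 degrees, less where a joint would pass 70% of its speed; a pose out of reach is approached as far as the arm can. A call with a number of a shift or a turn outside -1 to 1 is refused whole. A call with a gripper value outside its range is refused whole. The fingers move at their own pace and stop on an object; "newtons" is the grip in N (left out, the last holds). Time passes only in rows, so rows that repeat a pose let the fingers close. It gives the time, the measured TCP pose, the force, the opening and the grip force at its end, in the units of the state.
- bot.get_obs(): the state, without advancing time (a new reading comes with each control period).
- imaging.grab_frame(name): name is "side" or "top"; returns (picture, depth): 400x640x3 uint8, red, green, blue; 400x640 float32, m along the optical axis (not along the pixel's ray), 0 where there is no reading.
- imaging.camera_model(name): a dict with "fx", "fy", "cx", "cy" (pixels), "k1" (the pictures are not rectified: a ray, as slopes to the right and down, at radius r is drawn at 1 + k1 r^2 times it, then the intrinsics apply), "world_to_cam" (4x4, takes a point from world to camera coordinates). Camera axes: x right, y down, z forward; pixel columns grow to the right and rows downward; lengths in m; the calibration is good to about 2 mm. A picture is of the moment at which its call begins. camera_model takes no time and is no camera call.
- ticket.hand_in(): hands the job in; it is judged then, once.
The state is a dict: "time": time; "joint_pos": joint angles; "qd": joint speeds; "joint_efforts": joint torques, N m; "position": TCP position; "tcp_rot": TCP orientation; "force": force on the tool from outside, world axes, zero at the start; "ft_torque": the same for the moment, N m; "opening": finger opening in m; "gripper_force": force on a finger pad.
Only numpy, scipy, OpenCV 4.12 (cv2) and the standard library are available. Lean on these libraries where they do the work, as an engineer would, in place of code of your own. Each camera call takes 0.05 s, during which the arm holds its last target. There are 200 camera calls.

### The job

Wind up the spring-driven air sampler: turn its wing key clockwise (seen from above), regripping as often as needed, until it comes to its stop. Then take the square-bodied sample canister that stands on the bench, push its socket squarely onto the sampler's tilted nipple until it snaps over the catch balls and the sprung collar is pushed right down, and finish like that, with the gripper still holding the canister pressed home against the spring. Leave the other things on the bench where they are.

Things in the scene. Friction and masses are not known exactly. Their poses are not given: they have to be found in the camera images.
- sampler: the air sampler, fixed: a grey box 120 x 200 mm in plan, 60 mm high, with an aluminium top plate, vent slots and a round flow window on its front. Origin: centre of its underside on the bench; x points to its back, y to its left seen from the front, z up. The wing key stands on top at x 0, y +55 mm, the nipple boss at y -55 mm.
- key_grip (a point): middle of the flat wings of the steel wing key, 98 mm above the bench, on the key's vertical axis; turns with the key. The wings are 44 mm long along this frame's x, 7 mm thick along its y and 24 mm high (86 to 110 mm above the bench); pinch them across the 7 mm from above.
- key (a joint): turn of the wing key in rad, growing clockwise seen from above; 0 = wings along the sampler's x; stop at 2.8 (wound). Starts between 0 and 0.5. Turning takes 0.08 N m, rising to 0.14 at the stop; an inner brake keeps the key where it is let go, so it can be wound in partial turns.
- nipple: the sampler's tilted nipple: a brass pin 14 mm in diameter in the middle of an aluminium boss 42 mm in diameter. Origin: on the axis at the boss's end face (the shoulder), 85 mm above the bench; z points outward along the pin, leaning 20 degrees (0.349 rad) from vertical towards the sampler's front; y is the sampler's y.
- nipple_tip (a point): tip of the nipple on its axis, 26 mm out from the shoulder, axes as the nipple's; the last 6 mm taper from 14 to 7 mm. The canister goes on with its z along the nipple's z, at any turn about the axis, and is home with its mouth 2 mm above the shoulder.
- catch (a point): point on the nipple's axis 12.5 mm above the shoulder; there two sprung steel balls stand out to 10 mm from the axis on the +y and -y sides. The canister's lip meets them with its mouth about 12 mm above the shoulder; they snap out behind it at 5 to 3 mm. The push needed in all is 5 to 14 N.
- collar (a joint): the sprung steel collar, 34 mm in diameter, round the nipple's foot, in m: 0 = out (its top face 10 mm above the shoulder), growing as it is pushed down, stop at 0.008. It pushes back with 4 N at 0 rising evenly to 12 N at 0.008: more than the catch balls hold, so it throws the canister off when that is let go.
- canister: the sample canister, loose, 0.1 to 0.2 kg, 96 mm tall, standing on its mouth on the bench either near the sampler's left or further left (places swapped with the small bottle). Origin: centre of the mouth; z along its axis to its cap. The mouth is 24 mm wide, narrows within 3 mm to a 17 mm lip (3 to 7 mm deep), then widens to a 22 mm chamber 30 mm deep.
- canister_body (a point): centre of the canister's square grey body, 62 mm above its mouth: 28 x 28 mm, sides across this frame's x and y, from 36 to 88 mm above the mouth; grip it here. Below it a round flange 44 mm in diameter (30 to 36 mm), then the aluminium socket 36 mm in diameter (0 to 30 mm); on top a steel cap 22 mm wide, 8 mm high.
- retort_stand: fixed obstacle behind the work, origin at its foot plate: a thin rod 430 mm tall that carries a clamp, whose jaws hang 210 to 260 mm above the bench about 65 mm from the origin to the left and 25 mm nearer the robot (world axes); keep the gripper and wrist clear of it.
- bottle_small: bystander, small white screw-cap bottle, 42 mm in diameter, 82 mm tall; origin at its underside
- tape_roll: bystander, roll of tape, 62 mm in diameter, 19 mm high, lying; origin at its underside
- timer: bystander, small timer lying on the bench, 34 x 64 x 16 mm; origin at its underside
- strip_box: bystander, flat carton 90 x 56 x 18 mm; origin at its underside
- marker: bystander, felt marker 120 mm long, 13 mm thick, lying along its y; origin at its underside

How it is judged:
On the way, in this order (a step that is already met when the one before it is completed fails the run):
1. the key is wound to its stop (within 0.15 rad) (value of joint key above 2.65 rad), for 0.2 s.
2. the canister has snapped onto the nipple, square and home (z of canister in the frame of nipple between -0.002 and 0.004 m and x of canister in the frame of nipple between -0.003 and 0.003 m and y of canister in the frame of nipple between -0.003 and 0.003 m and angle between the z axis of canister and the z axis of nipple, either way round below 0.09 rad and value of joint collar above 0.006 m), for 0.2 s.
At the end, for the whole second after the job is handed in: Key wound past 2.6 rad; canister mouth within 4 mm of the nipple shoulder, within 3 mm of its axis, square within 0.09 rad; collar pushed down over 6 mm; fingers pressing on the canister (over 2 N), which is at rest; the other loose things within 30 mm of where they stood (all of step 2 and value of joint key above 2.6 rad and contact force between the fingers and canister above 2 N and linear speed of canister below 0.02 m/s and distance of each of bottle_small, tape_roll, timer, strip_box, marker from where it was at the start of the episode below 0.03 m); the arm keeps its last pose, push and grip.
It fails at once if a bystander is knocked away (more than 60 mm) or the small bottle tipped (distance of any of bottle_small, tape_roll, timer, strip_box, marker from where it was at the start of the episode above 0.06 m or angle between bottle_small's own z axis and vertical above 0.6 rad).
It also fails if it takes over 64 s, if anything falls off the work surface, if the arm or the gripper's body presses on something with over 40 N, if the wrist force passes 120 N, or if a joint passes its speed limit or range.

## Working session

There is one attempt and no reset: what is moved stays moved. The work goes in short steps, Python scripts to look and compute and a tool call to move; the robot and the scene stay as the last step left them, time stands still between calls to the robot, and variables do not carry over. Pictures are saved under pics/ and viewed, at most 10 in all, crops included, and the job is handed in when it is done.

Besides the shell and the picture viewer there is one more tool, called after "Emit:" as a command line: name --argument value ..., lists and objects as JSON in quotes. send_rows: Moves the arm, as the interface text tells. Its arguments: {"type":"object","properties":{"offset":{"type":"array","items":{"type":"array","items":{"type":"number"}}},"rotation":{"type":"array","items":{"type":"array","items":{"type":"number"}}},"grip":{"type":"array","items":{"type":"number"}},"newtons":{"type":"number"}},"required":["offset","rotation","grip"]}

```bash
mkdir -p pics
cat > h.py <<'E'
import numpy as np, cv2
from scipy.spatial.transform import Rotation as R
from rig import bot, imaging, ticket
def save(name,f):
    p,d=imaging.grab_frame(name); cv2.imwrite(f,p[:,:,::-1]); np.savez(''+name+'.npz',p=p,d=d); return p,d
def rays(name,uv):
    m=imaging.camera_model(name); uv=np.atleast_2d(uv).astype(float)
    xd=np.c_[(uv[:,0]-m['cx'])/m['fx'],(uv[:,1]-m['cy'])/m['fy']]; x=xd.copy()
    for _ in range(20): x=xd/(1+m['k1']*(x**2).sum(1))[:,None]
    T=np.linalg.inv(m['world_to_cam']); return T[:3,3],np.c_[x,np.ones(len(x))]@T[:3,:3].T
def onz(name,uv,z):
    o,d=rays(name,uv); return o+d*((z-o[2])/d[:,2])[:,None]
def cloud(name,d):
    v,u=np.mgrid[:400,:640]; o,r=rays(name,np.c_[u.ravel(),v.ravel()])
    return (o+r*d.ravel()[:,None]).reshape(400,640,3)
E
python3 - <<'E'
from h import *
for n in('top','side'):
    p,d=save(n,f'pics/{n}0.png'); o,r=rays(n,[[320,200]]); print(n,o,r,(d>0).mean())
print(bot.get_obs())
E
```

```text
top [0.38148794 0.21073562 1.06099569] [[ 0.10876792 -0.00287334 -0.99420948]] 0.9959296875
side [0.12700915 1.05533249 0.52757634] [[ 0.36119503 -0.82463436 -0.4354334 ]] 0.96094140625
{'time': 0.1, 'joint_pos': array([-1.33958230e+00,  4.80792920e-01,  1.59681855e+00, -1.63218003e-05,
        1.06507457e+00, -4.66041270e-02]), 'qd': array([-0.00046946, -0.00128494, -0.00298896,  0.0008451 , -0.00114082,
       -0.00065889]), 'joint_efforts': array([-6.18249178e-04, -9.52254009e+01, -4.31044042e+01, -5.15558395e-05,
        5.21207083e-03, -3.07047981e-05]), 'position': array([ 0.17819602, -0.62471506,  0.23071825]), 'tcp_rot': array([-3.11025303e+00, -4.34855395e-01,  1.80571227e-04]), 'force': array([ 0.49898627, -0.75640943, -0.36878411]), 'ft_torque': array([ 0.00241766, -0.01297269, -0.01496899]), 'gripper_force': 0.0, 'opening': 0.0851497067067517}
```

View pics/top0.png

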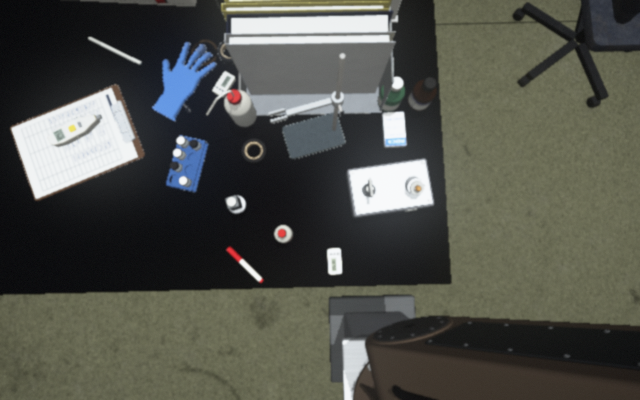

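View pics/side0.png

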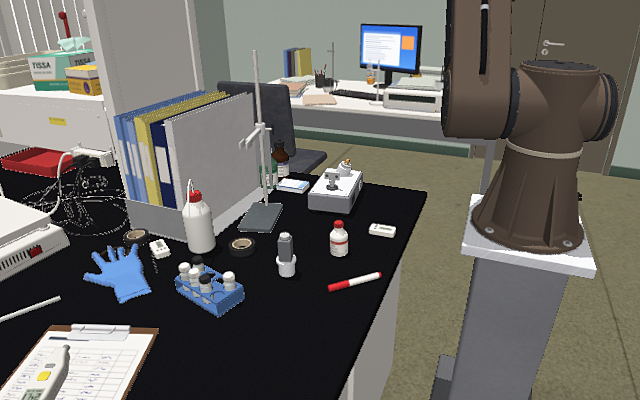

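The top view shows the sampler's plate centred at (390,187), key (369,188), nipple (414,186), canister at (235,204), bottle (283,234) and stand foot (315,135). In the side view the canister is at (286,255) and the key at (332,178).

```bash
cat > m.py <<'E'
from h import *
p=np.load('top.npz')['p'];d=np.load('top.npz')['d'];C=cloud('top',d)
m=imaging.camera_model('top'); print(m['fx'],m['k1'])
def box(u0,u1,v0,v1): 
    k=np.zeros((400,640),bool);k[v0:v1,u0:u1]=1;return k
# sampler plate by depth height
k=box(335,450,145,230)&(C[...,2]>.045)&(C[...,2]<.07)
k=cv2.morphologyEx(k.astype(np.uint8),cv2.MORPH_CLOSE,np.ones((15,15)))
c=max(cv2.findContours(k,0,1)[0],key=cv2.contourArea)
P=onz('top',c[:,0],.06)[:,:2]
r=cv2.minAreaRect((P*1000).astype(np.float32));print('sampler rect',r,np.median(C[...,2][k>0]))
for n,b in dict(key=(350,385,165,210),nip=(395,435,165,210),can=(215,255,185,225),bot=(265,300,215,250),stand=(260,360,70,160),tape=(235,270,135,165)).items():
    kk=box(*b); z=C[...,2]
    for lo in (.02,.05,.075,.085,.09,.1,.2):
        q=C[kk&(z>lo)]
        if len(q)>3: print(n,lo,len(q),q.mean(0).round(4),q.min(0).round(3),q.max(0).round(3))
big=np.hstack([cv2.resize(p[160:220,340:440],None,fx=4,fy=4,interpolation=2),cv2.resize(p[180:240,210:310],None,fx=4,fy=4,interpolation=2)])
ps=np.load('side.npz')['p']
big2=np.hstack([cv2.resize(ps[155:215,300:400],None,fx=4,fy=4,interpolation=2),cv2.resize(ps[225:285,250:350],None,fx=4,fy=4,interpolation=2)])
cv2.imwrite('pics/crop0.png',np.vstack([big,big2])[:,:,::-1])
E
python3 m.py
```

```text
413.72261829072227 0.0023858429297882256
sampler rect ((518.4745483398438, 35.508941650390625), (121.11740112304688, 198.5921630859375), 6.8249969482421875) 0.05891680909934638
key 0.02 1514 [0.5183 0.0919 0.0658] [0.381 0.048 0.021] [0.577 0.211 1.061]
key 0.05 1492 [0.5186 0.0914 0.0662] [0.381 0.048 0.05 ] [0.576 0.211 1.061]
key 0.075 100 [0.5043 0.0984 0.1684] [0.381 0.081 0.077] [0.535 0.211 1.061]
key 0.085 94 [0.5036 0.0987 0.1739] [0.381 0.081 0.085] [0.535 0.211 1.061]
key 0.09 81 [0.5021 0.0999 0.188 ] [0.381 0.084 0.091] [0.535 0.211 1.061]
key 0.1 69 [0.4996 0.1012 0.2042] [0.381 0.084 0.1  ] [0.535 0.211 1.061]
key 0.2 7 [0.3815 0.2107 1.061 ] [0.381 0.211 1.061] [0.381 0.211 1.061]
nip 0.02 1599 [ 0.5161 -0.0169  0.0681] [ 0.381 -0.072  0.026] [0.574 0.211 1.061]
nip 0.05 1578 [ 0.5167 -0.0167  0.0684] [ 0.381 -0.072  0.05 ] [0.574 0.211 1.061]
nip 0.075 260 [ 0.5129 -0.0125  0.1179] [ 0.381 -0.041  0.075] [0.539 0.211 1.061]
nip 0.085 217 [ 0.5121 -0.0128  0.1254] [ 0.381 -0.041  0.085] [0.535 0.211 1.061]
nip 0.09 154 [ 0.5092 -0.0104  0.1407] [ 0.381 -0.039  0.09 ] 
[... 854 characters left out ...]
 0.075 63 [0.414  0.2985 0.0959] [0.381 0.211 0.075] [0.425 0.309 1.061]
stand 0.02 2977 [0.7423 0.2251 0.1479] [0.381 0.099 0.02 ] [0.784 0.358 1.061]
stand 0.05 2575 [0.7373 0.2237 0.1656] [0.381 0.102 0.05 ] [0.783 0.353 1.061]
stand 0.075 2236 [0.7313 0.2228 0.1812] [0.381 0.104 0.075] [0.783 0.349 1.061]
stand 0.085 2100 [0.7284 0.2226 0.1878] [0.381 0.105 0.085] [0.782 0.347 1.061]
stand 0.09 2023 [0.7266 0.2226 0.1916] [0.381 0.106 0.09 ] [0.782 0.347 1.061]
stand 0.1 1880 [0.7228 0.2218 0.199 ] [0.381 0.107 0.1  ] [0.782 0.345 1.061]
stand 0.2 811 [0.6569 0.2132 0.2833] [0.381 0.155 0.22 ] [0.693 0.309 1.061]
tape 0.02 32 [0.6063 0.3546 0.1184] [0.381 0.211 0.02 ] [0.66  0.402 1.061]
```

View pics/crop0.png

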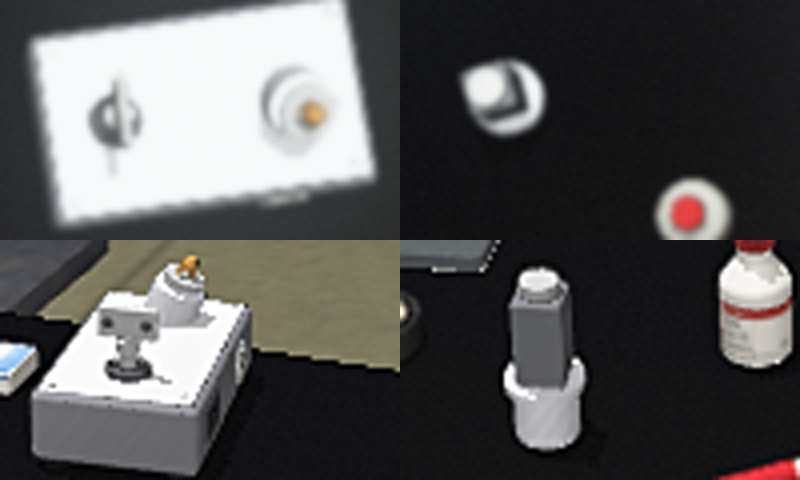

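The crops show the wings almost along world x, the brass tip at crop (313,115), and the square body standing cleanly on its flange. Next I measure the details.

```bash
cat > m2.py <<'E'
from h import *
D={n:np.load(n+'.npz') for n in('top','side')}
C={n:cloud(n,D[n]['d']) for n in D}
def pts(n,c,r,z0,z1):
    X=C[n];k=(np.hypot(X[...,0]-c[0],X[...,1]-c[1])<r)&(X[...,2]>z0)&(X[...,2]<z1)&(D[n]['d']>0);return k,X[k]
def rect(q): return cv2.minAreaRect((q[:,:2]*1000).astype(np.float32))
def pca(q):
    w,v=np.linalg.eigh(np.cov(q[:,:2].T)); return np.degrees(np.arctan2(v[1,1],v[0,1])),np.sqrt(w)
for n in D:
    k,q=pts(n,(.512,.09),.035,.1,.118); print(n,'wing',len(q),q.mean(0).round(4),pca(q),rect(q),q[:,2].max())
    k,q=pts(n,(.483,.41),.035,.090,.11); print(n,'cap',len(q),q.mean(0).round(4),rect(q),q[:,2].max())
    k,q=pts(n,(.483,.41),.035,.042,.084); print(n,'body',len(q),q.mean(0).round(4),rect(q))
    k,q=pts(n,(.483,.41),.035,.004,.026); print(n,'sock',len(q),q.mean(0).round(4),rect(q))
    p=D[n]['p'].astype(int); k,q=pts(n,(.50,-.015),.05,.07,.13); b=k&(p[...,0]-p[...,2]>40)
    v,u=np.nonzero(b); print(n,'brass',len(u),u.mean(),v.mean(),C[n][b].mean(0).round(4),C[n][b].min(0).round(3),C[n][b].max(0).round(3))
_,a=pts('top',(.483,.41),.035,.042,.084);_,b=pts('side',(.483,.41),.035,.042,.084)
print('both',rect(np.r_[a,b]))
m=imaging.camera_model('top')
np.set_printoptions(precision=4,suppress=True)
_,q=pts('side',(.483,.41),.035,.042,.084)
# face orientation by angle histogram: project onto direction, narrowest spread
for t in range(0,180,10):
    s=q[:,:2]@[np.cos(np.radians(t)),np.sin(np.radians(t))]; h=np.histogram(s,40)[0]; print(t,round(np.ptp(np.percentile(s,[3,97]))*1000,1),h.max()/len(q))
E
python3 m2.py
```

```text
top wing 62 [0.5129 0.0889 0.1075] (np.float64(-175.48586312280125), array([0.00219174, 0.0125703 ])) ((513.9036254882812, 88.46766662597656), (42.64653015136719, 7.28289794921875), 4.994689464569092) 0.11338940592720437
top cap 72 [0.4897 0.4155 0.095 ] ((489.537109375, 415.6349792480469), (20.921463012695312, 21.249496459960938), 8.214519500732422) 0.09924229899734782
top body 63 [0.4862 0.4078 0.0661] ((490.4064025878906, 415.4111022949219), (29.223379135131836, 27.470407485961914), 14.66748332977295)
top sock 6 [0.4744 0.404  0.0054] ((469.5386962890625, 407.146484375), (9.647249221801758, 43.13499450683594), 61.63454818725586)
top brass 22 417.90909090909093 187.9090909090909 [ 0.5086 -0.0207  0.1065] [ 0.503 -0.026  0.098] [ 0.514 -0.016  0.111]
side wing 63 [0.5135 0.0907 0.1062] (np.float64(-173.919512847652), array([0.00211567, 0.01295707])) ((513.5177001953125, 90.08399963378906), (43.8083381652832, 9.846566200256348), 3.282921552658081) 0.11153989692124228
side cap 67 [0.4879 0.4189 0.0954] ((488.7791442871094, 417.5635986328125), (19.722858428955078, 24.828901290893555), 
[... 348 characters left out ...]
 161.1904761904762 [ 0.5093 -0.0198  0.1033] [ 0.503 -0.025  0.095] [ 0.519 -0.015  0.11 ]
both ((489.689453125, 416.9377136230469), (29.46755027770996, 31.13654899597168), 16.343711853027344)
0 24.5 0.05019305019305019
10 25.8 0.08108108108108109
20 27.8 0.06563706563706563
30 30.4 0.03474903474903475
40 32.2 0.03861003861003861
50 32.5 0.05405405405405406
60 32.0 0.05405405405405406
70 30.6 0.0694980694980695
80 28.3 0.08108108108108109
90 25.5 0.11583011583011583
100 22.4 0.1583011583011583
110 20.1 0.20077220077220076
120 18.4 0.10810810810810811
130 16.8 0.07722007722007722
140 15.5 0.0694980694980695
150 17.8 0.05019305019305019
160 20.5 0.05791505791505792
170 22.7 0.05405405405405406
```

```bash
cat >> h.py <<'E'
def down(a,tilt=0,tiltaz=0):
    "tool down, x axis at yaw a; tilt: tool -z leans by tilt towards world azimuth tiltaz"
    M=np.array([[np.cos(a),np.sin(a),0],[np.sin(a),-np.cos(a),0],[0,0,-1]])
    ax=np.array([-np.sin(tiltaz),np.cos(tiltaz),0])
    return R.from_rotvec(ax*tilt)*R.from_matrix(M)
def rel(pos,rot,p0=None,r0=None):
    o=bot.get_obs(); p0=o['position'] if p0 is None else np.array(p0); r0=R.from_rotvec(o['tcp_rot']) if r0 is None else r0
    return (r0.inv().apply(np.array(pos)-p0)/.25).round(4).tolist(),((r0.inv()*rot).as_rotvec()/np.pi).round(4).tolist()
E
python3 - <<'E'
from h import *
P=[((.40,-.44,.25),1.2),((.54,-.22,.25),2.2),((.53,-.03,.23),3.0),((.513,.09,.16),3.229)]
p0=r0=None
for p,a in P: print(rel(p,down(a),p0,r0)); p0,r0=p,down(a)
E
```

```text
([1.0558, -0.4673, -0.0766], [-0.0003, -0.0002, -0.2935])
([1.0231, 0.2031, 0.0], [0.0, 0.0, -0.3183])
([0.638, 0.4149, 0.08], [0.0, 0.0, -0.2546])
([0.1351, 0.4656, 0.28], [0.0, 0.0, -0.0729])
```

Emit:
send_rows --offset '[[0.98, -0.45, -0.08], [0.98, -0.45, -0.08], [0.98, -0.45, -0.08], [0.98, -0.45, -0.08], [0.98, -0.45, -0.08], [0.98, -0.45, -0.08], [0.98, -0.45, -0.08]]' --rotation '[[0, 0, -0.29], [0, 0, -0.29], [0, 0, -0.29], [0, 0, -0.29], [0, 0, -0.29], [0, 0, -0.29], [0, 0, -0.29]]' --grip '[60, 60, 60, 60, 60, 60, 60]'

```text
time: 0.8
position: [0.3851, -0.4476, 0.2514]
tcp_rot: [-2.595, -1.77, -0.001]
force: [0.2, -0.7, -0.1]
opening: 0.0599
gripper_force: 0.0
```

Emit:
send_rows --offset '[[0.98, 0.2, 0], [0.98, 0.2, 0], [0.98, 0.2, 0], [0.98, 0.2, 0], [0.98, 0.2, 0], [0.98, 0.2, 0], [0.98, 0.2, 0], [0.98, 0.2, 0]]' --rotation '[[0, 0, -0.318], [0, 0, -0.318], [0, 0, -0.318], [0, 0, -0.318], [0, 0, -0.318], [0, 0, -0.318], [0, 0, -0.318], [0, 0, -0.318]]' --grip '[45, 45, 45, 45, 45, 45, 45, 45]'

```text
time: 1.6
position: [0.5205, -0.2413, 0.251]
tcp_rot: [-1.442, -2.791, 0.0]
force: [-0.1, -0.6, -0.3]
opening: 0.0452
gripper_force: 0.0
```

Run:
```python
from h import *
o=bot.get_obs();print(o['time'],o['position'],o['joint_pos'],o['opening'])
print(rel((.513,.09,.16),down(3.229)))
```

```text
1.6 [ 0.52049262 -0.24130541  0.25097948] [-4.86776427e-01  3.54003716e-01  1.75179616e+00 -3.15936695e-04
  1.03630361e+00 -1.10372803e+00] 0.04522229608344832
([1.098, 0.7426, 0.3639], [-0.0001, -0.0002, -0.3314])
```

Emit:
send_rows --offset '[[0.98, 0.7, 0.1], [0.98, 0.7, 0.1], [0.98, 0.7, 0.1], [0.98, 0.7, 0.1], [0.98, 0.7, 0.1], [0.98, 0.7, 0.36], [0.98, 0.7, 0.36], [0.98, 0.7, 0.36], [0.98, 0.7, 0.36], [0.98, 0.7, 0.36]]' --rotation '[[0, 0, -0.33], [0, 0, -0.33], [0, 0, -0.33], [0, 0, -0.33], [0, 0, -0.33], [0, 0, -0.33], [0, 0, -0.33], [0, 0, -0.33], [0, 0, -0.33], [0, 0, -0.33]]' --grip '[45, 45, 45, 45, 45, 45, 45, 45, 45, 45]'

```text
time: 2.6
position: [0.5224, 0.059, 0.1621]
tcp_rot: [-0.123, 3.138, -0.0]
force: [0.0, 0.0, 0.3]
opening: 0.045
gripper_force: 0.0
```

Run:
```python
from h import *
o=bot.get_obs();print(o['time'],o['position'],o['joint_pos'],o['opening'])
print(rel((.513,.09,.16),down(3.229)),rel((.513,.09,.081),down(3.229)))
```

```text
2.6 [0.52243684 0.05901626 0.16206108] [ 5.49528748e-02  3.95031507e-01  1.95164582e+00 -2.55786543e-04
  7.93772430e-01 -1.59384005e+00] 0.045000245773775066
([0.028, 0.1265, 0.0082], [-0.0001, 0.0004, -0.0029]) ([0.0283, 0.1266, 0.3242], [-0.0001, 0.0004, -0.0029])
```

Emit:
send_rows --offset '[[0.028, 0.127, 0.01], [0.028, 0.127, 0.01], [0.028, 0.127, 0.17], [0.028, 0.127, 0.324], [0.028, 0.127, 0.324], [0.028, 0.127, 0.324], [0.028, 0.127, 0.324], [0.028, 0.127, 0.324], [0.028, 0.127, 0.324], [0.028, 0.127, 0.324], [0.028, 0.127, 0.324]]' --rotation '[[0, 0, -0.003], [0, 0, -0.003], [0, 0, -0.003], [0, 0, -0.003], [0, 0, -0.003], [0, 0, -0.003], [0, 0, -0.003], [0, 0, -0.003], [0, 0, -0.003], [0, 0, -0.003], [0, 0, -0.003]]' --grip '[45, 45, 45, 45, 45, 2, 2, 2, 2, 2, 2]' --newtons 40

```text
time: 3.7
position: [0.5135, 0.0887, 0.0825]
tcp_rot: [-0.145, 3.135, -0.004]
force: [2.2, -32.0, -0.1]
opening: 0.0147
gripper_force: 39.0
```

Run:
```python
from h import *
save('side','pics/side1.png')
o=bot.get_obs();print(o['time'],o['position'],o['joint_pos'],o['opening'],o['force'],o['ft_torque'])
p=np.load('side.npz')['p'][100:230,270:430];cv2.imwrite('pics/s1.png',cv2.resize(p,None,fx=4,fy=4)[:,:,::-1])
```

```text
3.75 [0.51347502 0.08873356 0.08252901] [ 0.11471664  0.51152953  2.0228173  -0.00437618  0.6046421  -1.54497597] 0.014270308204063564 [  2.1361085  -31.65337836  -0.82266768] [-5.49564771 -0.3290992  -0.03830192]
```

View pics/s1.png

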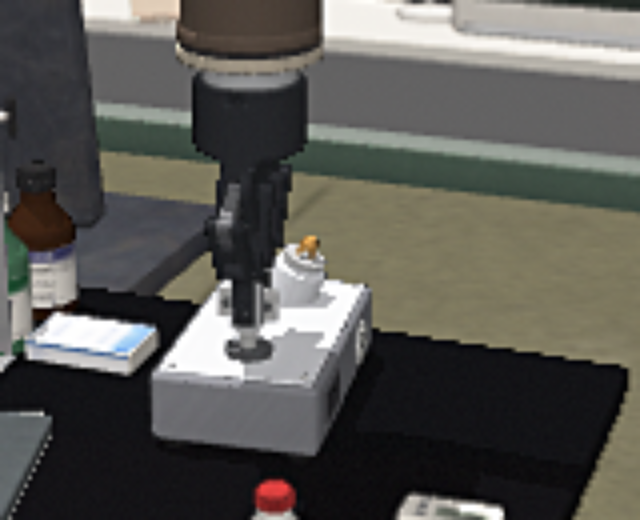

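The view shows the fingers around the wings. The sideways force says the key lies about 4 mm toward -y, so I recentre.

Emit:
send_rows --offset '[[0, -0.01, 0], [0, -0.02, 0], [0, -0.02, 0], [0, -0.02, 0]]' --rotation '[[0, 0, 0], [0, 0, 0], [0, 0, 0], [0, 0, 0]]' --grip '[2, 2, 2, 2]'

```text
time: 4.15
position: [0.5136, 0.0874, 0.0825]
tcp_rot: [-0.143, 3.135, 0.003]
force: [-3.0, 16.5, 4.2]
opening: 0.0142
gripper_force: 39.9
```

Run:
```python
from h import *
o=bot.get_obs();print(o['time'],o['position'],o['joint_pos'],o['opening'],o['force'],o['ft_torque'])
```

```text
4.15 [0.51360602 0.08742252 0.08247105] [ 0.10930853  0.51130718  2.02358047  0.00270589  0.60371013 -1.55478966] 0.014245718372722026 [-3.00557193 16.50385994  4.15872485] [3.05630401 0.57900731 0.00437631]
```

Emit:
send_rows --offset '[[0, 0.007, 0], [0, 0.007, 0], [0, 0.007, -0.028], [0, 0.007, -0.028], [0, 0.007, -0.028], [0, 0.007, -0.028], [0, 0.007, -0.028], [0, 0.007, -0.028]]' --rotation '[[0, 0, 0], [0, 0, 0], [0, 0, 0], [0, 0, 0], [0, 0, 0], [0, 0, 0], [0, 0, 0], [0, 0, 0]]' --grip '[25, 25, 25, 2, 2, 2, 2, 2]'

```text
time: 4.95
position: [0.5132, 0.0878, 0.0884]
tcp_rot: [-0.145, 3.136, 0.0]
force: [-3.1, -0.5, 18.8]
opening: 0.0061
gripper_force: 43.4
```

Run:
```python
from h import *
o=bot.get_obs();print(o['time'],o['position'],o['joint_pos'],o['opening'],o['force'],o['ft_torque'])
```

```text
4.95 [0.51317034 0.08784579 0.08841206] [ 1.11336628e-01  5.01571563e-01  2.01970168e+00 -6.86703381e-05
  6.18535257e-01 -1.55158034e+00] 0.006117933140641287 [-3.0512536  -0.50161652 18.83965891] [-0.06794482  0.48148657 -0.08922609]
```

Emit:
send_rows --offset '[[0, 0, -0.004], [0, 0, -0.004], [0, 0, -0.004], [0, 0, -0.004], [0, 0, -0.004], [0, 0, -0.004], [0, 0, -0.004], [0, 0, -0.004], [0, 0, -0.004], [0, 0, -0.004]]' --rotation '[[0, 0, 0.04], [0, 0, 0.08], [0, 0, 0.12], [0, 0, 0.16], [0, 0, 0.2], [0, 0, 0.24], [0, 0, 0.28], [0, 0, 0.32], [0, 0, 0.36], [0, 0, 0.4]]' --grip '[2, 2, 2, 2, 2, 2, 2, 2, 2, 2]' --newtons 60

```text
time: 5.95
position: [0.5145, 0.0899, 0.0887]
tcp_rot: [1.734, 2.617, 0.007]
force: [8.4, 27.8, -9.8]
opening: 0.0056
gripper_force: 59.6
```

Run:
```python
from h import *
o=bot.get_obs();print(o['time'],o['position'],o['joint_pos'],o['opening'],o['force'],o['ft_torque'])
```

```text
5.95 [0.51450871 0.08985254 0.08870409] [ 0.11342522  0.5018015   2.01794472  0.00344706  0.61759873 -0.28989002] 0.005620804373226237 [ 8.41730163 27.76053651 -9.77653596] [ 4.59596197 -1.35925938  0.18778798]
```

Emit:
send_rows --offset '[[0, 0, 0], [0, 0, 0]]' --rotation '[[0, 0, 0], [0, 0, 0]]' --grip '[20, 20]'

```text
time: 6.15
position: [0.5124, 0.0879, 0.0884]
tcp_rot: [1.726, 2.625, -0.0]
force: [-0.1, 1.0, -0.4]
opening: 0.0197
gripper_force: 0.0
```

Run:
```python
from h import *
o=bot.get_obs();print(o['time'],o['position'],o['joint_pos'],o['opening'],o['force'],o['ft_torque'])
t=R.from_rotvec(o['tcp_rot']).as_matrix();print('yaw',np.arctan2(t[1,0],t[0,0]))
print(rel((.5150,.0878,.0885),down(3.229-1.2566)))
```

```text
6.15 [0.51239512 0.08791278 0.08838276] [ 1.11649314e-01  5.01543680e-01  2.01988791e+00 -1.12817338e-04
  6.20202361e-01 -2.95529248e-01] 0.019685682067443658 [-0.10046487  0.95711807 -0.39358018] [0.02022194 0.00029842 0.04062136]
yaw 1.9780666976329915
([-0.0045, 0.0094, -0.0005], [-0.0, 0.0, 0.0018])
```

Emit:
send_rows --offset '[[-0.004, 0.011, 0], [-0.004, 0.011, 0], [-0.004, 0.011, 0], [-0.004, 0.011, 0], [-0.004, 0.011, 0]]' --rotation '[[0, 0, 0], [0, 0, 0], [0, 0, 0], [0, 0, 0], [0, 0, 0]]' --grip '[20, 2, 2, 2, 2]'

```text
time: 6.65
position: [0.5157, 0.0879, 0.0885]
tcp_rot: [1.727, 2.624, 0.0]
force: [0.4, -3.4, 5.6]
opening: 0.0062
gripper_force: 58.8
```

Emit:
send_rows --offset '[[0, 0, 0], [0, 0, 0], [0, 0, 0], [0, 0, 0], [0, 0, 0]]' --rotation '[[0, 0, 0.04], [0, 0, 0.08], [0, 0, 0.12], [0, 0, 0.16], [0, 0, 0.2]]' --grip '[2, 2, 2, 2, 2]'

```text
time: 7.15
position: [0.5155, 0.0879, 0.0885]
tcp_rot: [2.458, 1.956, 0.0]
force: [0.1, -1.5, 6.4]
opening: 0.0057
gripper_force: 59.0
```

Run:
```python
from h import *
o=bot.get_obs();print(o['time'],o['position'],o['joint_pos'],o['opening'],o['force'],o['ft_torque'])
t=R.from_rotvec(o['tcp_rot']).as_matrix();print('yaw',np.arctan2(t[1,0],t[0,0]))
```

```text
7.15 [0.5155031  0.08790509 0.08850562] [ 1.11092336e-01  5.04267808e-01  2.01326396e+00 -4.03142109e-04
  6.23670925e-01  3.37958563e-01] 0.005672459082979725 [ 0.09733324 -1.47955248  6.43811888] [-0.42623121 -0.06237262  0.0704014 ]
yaw 1.3442572792134235
```

Emit:
send_rows --offset '[[0, 0, 0], [0, 0, 0], [0, 0, 0], [0, 0, 0], [0, 0, 0], [0, 0, 0], [0, 0, 0]]' --rotation '[[0, 0, 0.04], [0, 0, 0.08], [0, 0, 0.12], [0, 0, 0.16], [0, 0, 0.2], [0, 0, 0.24], [0, 0, 0.27]]' --grip '[2, 2, 2, 2, 2, 2, 2]'

```text
time: 7.85
position: [0.5154, 0.088, 0.0885]
tcp_rot: [3.045, 0.771, 0.0]
force: [-0.6, -1.1, 7.4]
opening: 0.006
gripper_force: 59.1
```

Run:
```python
from h import *
o=bot.get_obs();print(o['time'],o['position'],o['joint_pos'],o['opening'],o['force'],o['ft_torque'])
t=R.from_rotvec(o['tcp_rot']).as_matrix();print('yaw',np.arctan2(t[1,0],t[0,0]))
```

```text
7.85 [0.51541175 0.0879975  0.08850094] [ 1.11215309e-01  5.04246054e-01  2.01333256e+00 -2.29097858e-04
  6.23752173e-01  1.18611673e+00] 0.005959251652241474 [-0.60558454 -1.12879535  7.35093163] [-0.2891284   0.0649422   0.16485678]
yaw 0.4960808686104554
```

Emit:
send_rows --offset '[[0, 0, 0], [0, 0, 0], [0, 0, 0]]' --rotation '[[0, 0, 0.03], [0, 0, 0.05], [0, 0, 0.05]]' --grip '[2, 2, 2]'

```text
time: 8.15
position: [0.5154, 0.088, 0.0886]
tcp_rot: [3.095, 0.536, 0.0]
force: [-0.7, -1.6, 8.5]
opening: 0.0056
gripper_force: 86.7
```

Run:
```python
from h import *
o=bot.get_obs();print(o['time'],o['position'],o['joint_pos'],o['opening'],o['force'],o['ft_torque'])
t=R.from_rotvec(o['tcp_rot']).as_matrix();print('yaw',np.arctan2(t[1,0],t[0,0]))
```

```text
8.15 [0.5154226  0.08799955 0.08859487] [ 1.11475973e-01  5.04082974e-01  2.01329498e+00 -8.51828106e-04
  6.23878068e-01  1.33971778e+00] 0.005559319851022796 [-0.70386749 -1.60993141  8.52932987] [-0.15647123  0.10412595  1.6756271 ]
yaw 0.3432458518805425
```

Torque jumped to 1.7 N m, so the key is at its stop. I release, rise and take fresh views.

Emit:
send_rows --offset '[[0, 0, 0], [0, 0, 0], [0, 0, -0.2], [0, 0, -0.32], [0, 0, -0.32]]' --rotation '[[0, 0, -0.02], [0, 0, -0.02], [0, 0, -0.02], [0, 0, -0.02], [0, 0, -0.02]]' --grip '[30, 30, 30, 40, 50]'

```text
time: 8.65
position: [0.5174, 0.0883, 0.1719]
tcp_rot: [3.077, 0.631, 0.009]
force: [0.3, 0.7, -0.4]
opening: 0.0495
gripper_force: 0.0
```

Run:
```python
from h import *
C=cloud('top',np.load('top.npz')['d']); q=C[70:130,255:345].reshape(-1,3); q=q[(q[:,2]>.2)&(q[:,2]<.3)]; print(q.min(0),q.max(0))
q=C[70:130,255:345].reshape(-1,3); q=q[(q[:,2]>.3)&(q[:,2]<.5)]; print(q.mean(0))
o=bot.get_obs();print(o['position'],o['joint_pos'],o['force'])
print(rel((.475,.25,.165),down(.27)));print(rel((.4893,.4165,.165),down(.27),(.475,.25,.165),down(.27)))
```

```text
[0.63652708 0.15474164 0.22002464] [0.69311251 0.30885915 0.29893086]
[0.67925466 0.16770391 0.34525603]
[0.51735082 0.08832978 0.17185552] [1.11282137e-01 3.78299387e-01 1.94817323e+00 1.12464752e-04
 8.09630319e-01 1.27724620e+00] [ 0.33468889  0.73214692 -0.43494507]
([0.0988, -0.6612, 0.0269], [0.0004, -0.0017, 0.0429])
([0.2328, -0.6266, 0.0], [0.0, 0.0, 0.0])
```

Emit:
send_rows --offset '[[0.1, -0.66, 0.02], [0.1, -0.66, 0.02], [0.1, -0.66, 0.02], [0.1, -0.66, 0.02], [0.1, -0.66, 0.02]]' --rotation '[[0, -0.002, 0.043], [0, -0.002, 0.043], [0, -0.002, 0.043], [0, -0.002, 0.043], [0, -0.002, 0.043]]' --grip '[80, 80, 80, 80, 80]'

```text
time: 9.15
position: [0.4717, 0.252, 0.1626]
tcp_rot: [3.111, 0.428, -0.011]
force: [-0.1, 0.1, 0.4]
opening: 0.08
gripper_force: 0.0
```

Emit:
send_rows --offset '[[0.23, -0.626, 0], [0.23, -0.626, 0], [0.23, -0.626, 0], [0.23, -0.626, 0], [0.23, -0.626, 0]]' --rotation '[[0, 0, 0], [0, 0, 0], [0, 0, 0], [0, 0, 0], [0, 0, 0]]' --grip '[60, 60, 60, 60, 60]'

```text
time: 9.65
position: [0.4863, 0.4173, 0.1619]
tcp_rot: [3.111, 0.426, -0.01]
force: [-0.5, -0.2, -0.8]
opening: 0.0602
gripper_force: 0.0
```

Run:
```python
from h import *
o=bot.get_obs();print(o['time'],o['position'],o['joint_pos'],o['force'],o['opening'])
print(rel((.4905,.416,.05),down(.27)))
save('top','pics/top1.png')
p,d=np.load('top.npz')['p'],np.load('top.npz')['d']
p=p.astype(int);C=cloud('top',d);k=np.zeros((400,640),bool);k[165:210,395:435]=1
b=k&(p[...,0]-p[...,2]>40)&(d>0);v,u=np.nonzero(b);print('brass',len(u),u.mean(),v.mean(),C[b].mean(0),C[b].max(0))
X=C;q=X[(np.hypot(X[...,0]-.514,X[...,1]-.089)<.035)&(X[...,2]>.1)&(X[...,2]<.118)];print(q.mean(0),cv2.minAreaRect((q[:,:2]*1000).astype(np.float32)))
k=k&(C[...,2]>.045)&(C[...,2]<.07)
cv2.imwrite('pics/t1.png',cv2.resize(p[140:240,180:440].astype(np.uint8),None,fx=3,fy=3,interpolation=2)[:,:,::-1])
```

```text
9.65 [0.4863226  0.41726085 0.16193875] [0.66060177 0.54212156 1.67905545 0.00260758 0.92680481 1.95739218] [-0.54716073 -0.24416026 -0.83244168] 0.06015192651727312
([0.0177, 0.0091, 0.4477], [0.0002, 0.0021, 0.0008])
brass 22 417.90909090909093 187.9090909090909 [ 0.50856092 -0.02064885  0.10665207] [ 0.51379046 -0.01683108  0.11090777]
[0.51341748 0.08879191 0.10777567] ((513.9678344726562, 88.52569580078125), (42.514183044433594, 8.168615341186523), 24.103744506835938)
```

View pics/t1.png

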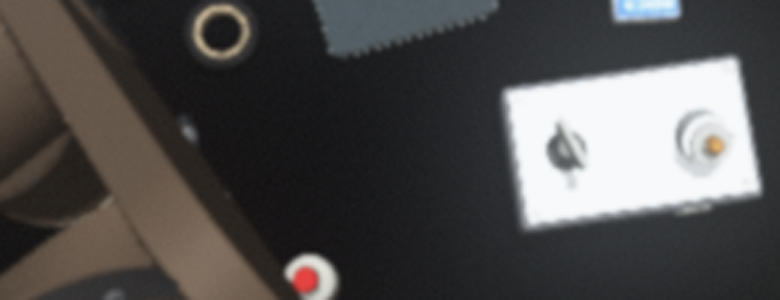

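The view shows the wing turned to its stop direction and the nipple with its brass tip at crop (714,146), unobstructed. The bottle is unmoved. Next is the centring grip on the canister.

Emit:
send_rows --offset '[[0.018, 0.009, 0], [0.018, 0.009, 0.15], [0.018, 0.009, 0.3], [0.018, 0.009, 0.464], [0.018, 0.009, 0.464], [0.018, 0.009, 0.464], [0.018, 0.009, 0.464], [0.018, 0.009, 0.464], [0.018, 0.009, 0.464], [0.018, 0.009, 0.464]]' --rotation '[[0, 0.002, 0.001], [0, 0.002, 0.001], [0, 0.002, 0.001], [0, 0.002, 0.001], [0, 0.002, 0.001], [0, 0.002, 0.001], [0, 0.002, 0.001], [0, 0.002, 0.001], [0, 0.002, 0.001], [0, 0.002, 0.001]]' --grip '[60, 60, 60, 60, 60, 20, 20, 20, 20, 20]' --newtons 20

```text
time: 10.7
position: [0.4919, 0.4152, 0.0491]
tcp_rot: [-3.112, -0.42, -0.005]
force: [1.2, -2.0, 9.6]
opening: 0.0275
gripper_force: 29.9
```

Run:
```python
from h import *
o=bot.get_obs();print(o['time'],o['position'],o['tcp_rot'],o['joint_pos'],o['force'],o['ft_torque'],o['opening'])
p,d=save('side','pics/side2.png')
cv2.imwrite('pics/s2.png',cv2.resize(p[170:300,220:380],None,fx=4,fy=4)[:,:,::-1])
```

```text
10.7 [0.4919309  0.41515609 0.04909507] [-3.11235933 -0.42042673 -0.00485521] [ 6.54277246e-01  6.84410680e-01  1.74972724e+00 -1.08376365e-03
  7.04294003e-01  1.95735795e+00] [ 1.20295477 -1.9728099   9.5910712 ] [-0.68880987 -0.20182601 -0.01588506] 0.0275457748761866
```

View pics/s2.png

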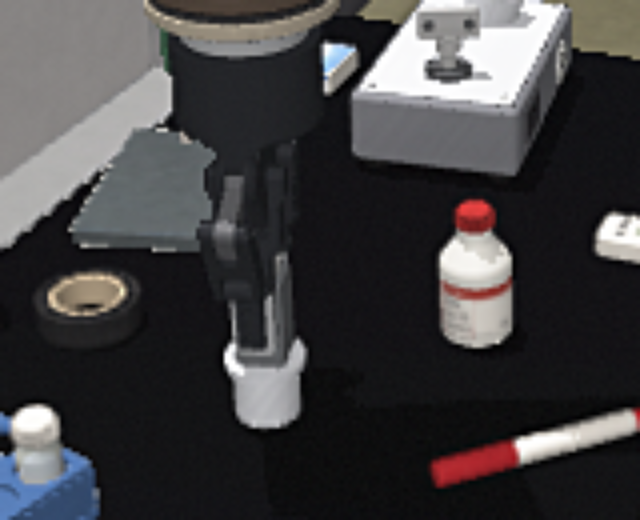

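The gripper holds the square body, with the flange just below the finger ends. I open, turn 90° in place and regrip to centre the other axis.

Emit:
send_rows --offset '[[0, 0, 0], [0, 0, 0], [0, 0, -0.016], [0, 0, -0.016], [0, 0, -0.016], [0, 0, -0.016], [0, 0, -0.016], [0, 0, -0.016], [0, 0, -0.016], [0, 0, -0.016], [0, 0, -0.016], [0, 0, -0.016], [0, 0, -0.016], [0, 0, -0.016], [0, 0, -0.016], [0, 0, -0.016], [0, 0, -0.016], [0, 0, -0.016]]' --rotation '[[0, 0, 0], [0, 0, 0], [0, 0, -0.05], [0, 0, -0.1], [0, 0, -0.14], [0, 0, -0.18], [0, 0, -0.22], [0, 0, -0.26], [0, 0, -0.3], [0, 0, -0.34], [0, 0, -0.38], [0, 0, -0.42], [0, 0, -0.46], [0, 0, -0.5], [0, 0, -0.5], [0, 0, -0.5], [0, 0, -0.5], [0, 0, -0.5]]' --grip '[60, 60, 60, 60, 60, 60, 60, 60, 60, 60, 60, 60, 60, 60, 15, 15, 15, 15]' --newtons 80

```text
time: 12.55
position: [0.4907, 0.4146, 0.0512]
tcp_rot: [1.907, 2.496, -0.0]
force: [-1.8, -0.4, 5.0]
opening: 0.0271
gripper_force: 78.5
```

Emit:
send_rows --offset '[[0, 0, 0], [0, 0, 0]]' --rotation '[[0, 0, 0], [0, 0, 0]]' --grip '[15, 15]'

```text
time: 12.75
position: [0.4907, 0.4146, 0.0512]
tcp_rot: [1.906, 2.497, 0.0]
force: [-0.6, -0.2, 5.4]
opening: 0.0271
gripper_force: 78.5
```

```bash
cat > go.py <<'E'
from h import *
np.set_printoptions(precision=4,suppress=True)
o=bot.get_obs();print(o['time'],o['position'],o['tcp_rot'],o['joint_pos'],o['force'],o['ft_torque'],o['opening'])
E
python3 go.py
```

```text
12.75 [0.4907 0.4146 0.0512] [1.9063 2.4967 0.    ] [ 0.6546  0.6814  1.7493 -0.0005  0.7108  0.3884] [-0.5902 -0.2131  5.3502] [-0.1142  0.3935 -0.0067] 0.027134937737537647
```

```bash
cat > tgt.py <<'E'
from h import *
import sys
np.set_printoptions(precision=4,suppress=True)
YAW=.115; N=np.array([.5196,-.0221,.085]); L=.0512
RT=down(np.pi/2+YAW,.349,YAW+np.pi)
nz=-RT.as_matrix()[:,2]
def T(h): return N+nz*(h+L)
if __name__=='__main__':
    print(nz,RT.as_matrix()); p=(.47,.2,.21);print(rel((.4907,.4146,.20),down(1.84)))
    print(rel(p,down(1.75),(.4907,.4146,.20),down(1.84))); print(rel(T(.07),RT,p,down(1.75)),T(.07))
E
python3 tgt.py
```

```text
[-0.3397 -0.0392  0.9397] [[-0.1147  0.9335  0.3397]
 [ 0.9934  0.1078  0.0392]
 [ 0.      0.342  -0.9397]]
([-0.0002, 0.0001, -0.5954], [0.0001, 0.0001, -0.0008])
([-0.8055, -0.3081, -0.04], [0.0, 0.0, 0.0286])
([-0.8989, -0.1286, 0.0444], [-0.1111, -0.0036, 0.0202]) [ 0.4784 -0.0269  0.1989]
```

Emit:
send_rows --offset '[[0, 0, -0.08], [0, 0, -0.2], [0, 0, -0.4], [0, 0, -0.595], [0, 0, -0.595]]' --rotation '[[0, 0, 0], [0, 0, 0], [0, 0, 0], [0, 0, 0], [0, 0, 0]]' --grip '[15, 15, 15, 15, 15]'

```text
time: 13.25
position: [0.4934, 0.4167, 0.2064]
tcp_rot: [1.905, 2.495, 0.015]
force: [0.4, 0.3, -1.5]
opening: 0.0272
gripper_force: 79.2
```

Emit:
send_rows --offset '[[-0.16, -0.06, -0.01], [-0.32, -0.12, -0.02], [-0.48, -0.18, -0.03], [-0.64, -0.25, -0.04], [-0.8, -0.31, -0.04], [-0.8, -0.31, -0.04]]' --rotation '[[0, 0, 0.028], [0, 0, 0.028], [0, 0, 0.028], [0, 0, 0.028], [0, 0, 0.028], [0, 0, 0.028]]' --grip '[15, 15, 15, 15, 15, 15]'

```text
time: 13.85
position: [0.4676, 0.1971, 0.2095]
tcp_rot: [2.017, 2.408, -0.004]
force: [-0.6, 0.1, -1.1]
opening: 0.0273
gripper_force: 79.2
```

```bash
python3 go.py; python3 -c "
from tgt import *
print(rel(T(.07),RT),rel(T(.04),RT))"
```

```text
13.85 [0.4676 0.1971 0.2095] [ 2.0174  2.4081 -0.0036] [ 0.34    0.3095  1.9412 -0.0016  0.8928  0.1649] [-0.5793  0.1286 -1.0693] [-0.0316  0.0695 -0.0203] 0.027270698977805555
([-0.8894, -0.1144, 0.0439], [-0.1116, -0.0029, 0.0194]) ([-0.8917, -0.0733, 0.1566], [-0.1116, -0.0029, 0.0194])
```

Emit:
send_rows --offset '[[-0.15, -0.02, 0], [-0.3, -0.04, 0], [-0.45, -0.06, 0.01], [-0.6, -0.08, 0.02], [-0.75, -0.1, 0.03], [-0.89, -0.114, 0.044], [-0.89, -0.114, 0.044], [-0.89, -0.114, 0.044]]' --rotation '[[-0.02, 0, 0.004], [-0.04, 0, 0.008], [-0.06, 0, 0.012], [-0.08, 0, 0.016], [-0.1, 0, 0.019], [-0.1116, -0.003, 0.0194], [-0.1116, -0.003, 0.0194], [-0.1116, -0.003, 0.0194]]' --grip '[15, 15, 15, 15, 15, 15, 15, 15]'

```text
time: 14.65
position: [0.4806, -0.0236, 0.1986]
tcp_rot: [1.92, 2.154, 0.383]
force: [0.3, 0.6, -1.8]
opening: 0.0271
gripper_force: 79.5
```

```bash
python3 go.py
python3 - <<'E'
from tgt import *
print(rel(T(.07),RT),rel(T(.03),RT),rel(T(.002),RT))
p,d=save('side','pics/side3.png'); t,_=save('top','pics/top3.png')
a=cv2.resize(p[100:210,290:410],None,fx=3.3,fy=4); b=cv2.resize(t[140:230,340:460],(396,440))
cv2.imwrite('pics/c3.png',np.hstack([a,b])[:,:,::-1])
E
```

```text
14.65 [ 0.4806 -0.0236  0.1986] [1.9199 2.1541 0.3828] [-0.1945  0.1537  2.2825  0.2863  0.3855 -0.5577] [ 0.3247  0.5555 -1.8248] [-0.0382  0.2112 -0.0067] 0.027104095251384016
([-0.0121, -0.0092, -0.0047], [0.0003, -0.0006, -0.0001]) ([-0.0124, -0.0093, 0.1553], [0.0003, -0.0006, -0.0001]) ([-0.0126, -0.0095, 0.2673], [0.0003, -0.0006, -0.0001])
```

View pics/c3.png

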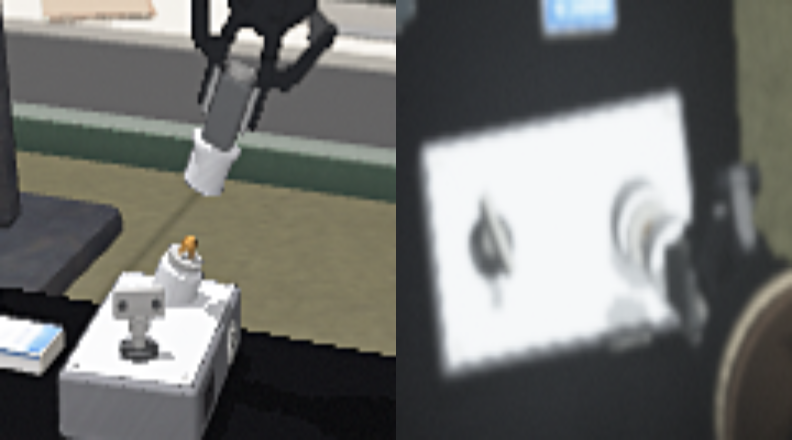

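The side view shows the socket above the nipple, tilted in line with it. I correct 3 mm and go down until just over the tip.

Emit:
send_rows --offset '[[-0.012, -0.009, 0], [-0.012, -0.009, 0.04], [-0.012, -0.009, 0.08], [-0.012, -0.009, 0.12], [-0.012, -0.009, 0.155], [-0.012, -0.009, 0.155]]' --rotation '[[0, -0.001, 0], [0, -0.001, 0], [0, -0.001, 0], [0, -0.001, 0], [0, -0.001, 0], [0, -0.001, 0]]' --grip '[15, 15, 15, 15, 15, 15]'

```text
time: 15.35
position: [0.492, -0.0242, 0.16]
tcp_rot: [1.916, 2.157, 0.379]
force: [-0.6, 0.4, -0.8]
opening: 0.0272
gripper_force: 79.4
```

```bash
python3 go.py
python3 - <<'E'
from tgt import *
print(rel(T(.03),RT),rel(T(.016),RT),rel(T(.002),RT))
p,d=save('side','pics/side4.png')
cv2.imwrite('pics/c4.png',cv2.resize(p[130:200,310:400],(792,600),interpolation=2)[:,:,::-1])
E
```

```text
15.35 [ 0.492  -0.0242  0.16  ] [1.9159 2.1572 0.3785] [-0.1878  0.2461  2.303   0.3804  0.2775 -0.6561] [-0.5969  0.4477 -0.7509] [-0.0143  0.2575  0.0259] 0.027230636622768895
([-0.0044, 0.0012, -0.005], [-0.0001, 0.0, 0.0011]) ([-0.0044, 0.0012, 0.051], [-0.0001, 0.0, 0.0011]) ([-0.0044, 0.0013, 0.107], [-0.0001, 0.0, 0.0011])
```

View pics/c4.png

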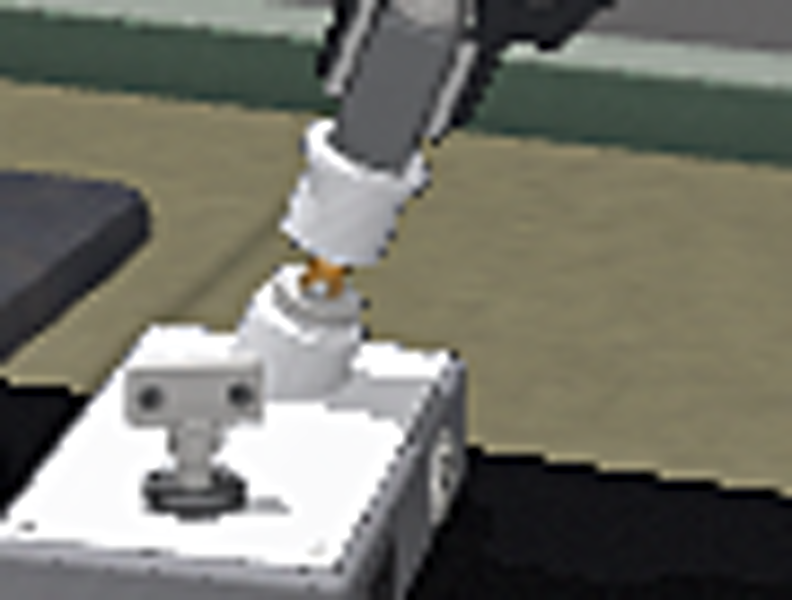

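The mouth is directly over the brass pin at about (325,265), axes parallel. Continuing down.

Emit:
send_rows --offset '[[-0.004, 0.001, 0.015], [-0.004, 0.001, 0.03], [-0.004, 0.001, 0.045], [-0.004, 0.001, 0.055], [-0.004, 0.001, 0.055]]' --rotation '[[0, 0, 0.001], [0, 0, 0.001], [0, 0, 0.001], [0, 0, 0.001], [0, 0, 0.001]]' --grip '[15, 15, 15, 15, 15]'

```text
time: 15.9
position: [0.496, -0.0247, 0.1478]
tcp_rot: [1.92, 2.155, 0.379]
force: [-3.3, -3.1, -6.9]
opening: 0.0271
gripper_force: 79.3
```

```bash
cat > f.py <<'E'
from tgt import *
o=bot.get_obs(); M=R.from_rotvec(o['tcp_rot'])
print('tool force',M.inv().apply(o['force']),'torque',M.inv().apply(o['ft_torque']),'h',(o['position']-N)@nz-L, 'rel',rel(T(.002),RT),o['time'],o['opening'],o['joint_pos'])
E
python3 f.py
```

```text
tool force [-2.707  -5.7708  5.2949] torque [ 1.4746 -0.4842 -0.0369] h 0.015904048599177954 rel ([-0.0005, 0.0033, 0.0556], [-0.0002, 0.0, 0.0001]) 15.9 0.02710044837392878 [-0.1872  0.2769  2.3071  0.4307  0.2456 -0.7044]
```

Emit:
send_rows --offset '[[-0.002, -0.005, 0], [-0.002, -0.005, 0.01], [-0.002, -0.005, 0.01]]' --rotation '[[0, 0, 0], [0, 0, 0], [0, 0, 0]]' --grip '[15, 15, 15]'

```text
time: 16.2
position: [0.4967, -0.0253, 0.1455]
tcp_rot: [1.919, 2.153, 0.38]
force: [-3.0, -0.8, -5.6]
opening: 0.0271
gripper_force: 79.6
```

```bash
python3 f.py
```

```text
tool force [-0.4277 -4.8248  4.1863] torque [ 1.1794 -0.1545  0.0057] h 0.013595511081687585 rel ([0.0023, 0.004, 0.0464], [0.0003, 0.0002, 0.0001]) 16.2 0.027090549366689358 [-0.1885  0.2823  2.3091  0.4479  0.2376 -0.7231]
```

Emit:
send_rows --offset '[[0, -0.006, 0.006], [0, -0.006, 0.012], [0, -0.006, 0.018], [0, -0.006, 0.024], [0, -0.006, 0.024]]' --rotation '[[0, 0, 0], [0, 0, 0], [0, 0, 0], [0, 0, 0], [0, 0, 0]]' --grip '[15, 15, 15, 15, 15]'

```text
time: 16.7
position: [0.4981, -0.0254, 0.1399]
tcp_rot: [1.918, 2.152, 0.381]
force: [-2.4, -0.8, 4.2]
opening: 0.027
gripper_force: 80.8
```

```bash
python3 f.py
```

```text
tool force [-0.5274 -0.8318 -4.7855] torque [0.434  0.0014 0.0624] h 0.00781449963569774 rel ([0.0033, 0.0064, 0.0233], [0.0007, 0.0003, 0.0001]) 16.7 0.027014023332201615 [-0.1878  0.296   2.3128  0.4828  0.2206 -0.7584]
```

Emit:
send_rows --offset '[[0, 0, 0.006], [0, 0, 0.012], [0, 0, 0.018], [0, 0, 0.024], [0, 0, 0.024], [0, 0, 0.024]]' --rotation '[[0, 0, 0], [0, 0, 0], [0, 0, 0], [0, 0, 0], [0, 0, 0], [0, 0, 0]]' --grip '[15, 15, 15, 15, 15, 15]'

```text
time: 17.3
position: [0.5, -0.0252, 0.135]
tcp_rot: [1.917, 2.152, 0.382]
force: [-13.7, -1.9, 27.8]
opening: 0.0271
gripper_force: 84.2
```

```bash
python3 f.py
```

```text
tool force [ -0.3912  -3.3636 -30.8316] torque [ 1.22   -0.0677 -0.0317] h 0.002572354789984563 rel ([0.0033, 0.006, 0.0023], [0.001, 0.0004, 0.0001]) 17.3 0.02706241860335099 [-0.1864  0.3086  2.3142  0.5147  0.2072 -0.7898]
```

Emit:
send_rows --offset '[[0, -0.002, -0.002], [0, -0.002, -0.002], [0, -0.002, -0.002], [0, -0.002, -0.002]]' --rotation '[[0, 0, 0], [0, 0, 0], [0, 0, 0], [0, 0, 0]]' --grip '[15, 15, 15, 15]'

```text
time: 17.7
position: [0.4998, -0.0253, 0.1351]
tcp_rot: [1.917, 2.152, 0.382]
force: [-4.1, 0.2, 12.9]
opening: 0.0271
gripper_force: 81.7
```

```bash
python3 f.py
python3 - <<'E'
from h import *
p,d=save('side','pics/side5.png')
cv2.imwrite('pics/c5.png',cv2.resize(p[130:200,310:400],(792,600),interpolation=2)[:,:,::-1])
E
```

```text
tool force [  0.6484   0.6478 -13.4651] torque [ 0.2824  0.2143 -0.0481] h 0.0027523521204745535 rel ([0.0035, 0.0065, 0.003], [0.001, 0.0004, 0.0002]) 17.7 0.027053022503270026 [-0.1867  0.3082  2.3146  0.5148  0.2071 -0.7902]
```

View pics/c5.png

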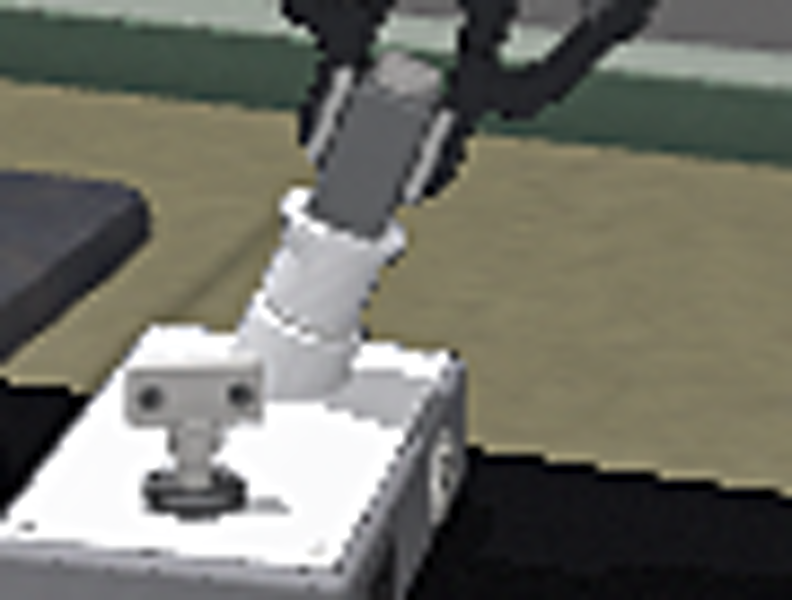

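The canister is seated squarely, its mouth meeting the boss at about (290,315) with no gap. The stiff force rise confirms the hard stop. I add a little push for margin and hand in.

Emit:
send_rows --offset '[[0, 0, 0.001], [0, 0, 0.001], [0, 0, 0.001], [0, 0, 0.001], [0, 0, 0.001], [0, 0, 0.001]]' --rotation '[[0, 0, 0], [0, 0, 0], [0, 0, 0], [0, 0, 0], [0, 0, 0], [0, 0, 0]]' --grip '[15, 15, 15, 15, 15, 15]'

```text
time: 18.35
position: [0.4999, -0.0253, 0.1351]
tcp_rot: [1.917, 2.151, 0.382]
force: [-7.3, -0.1, 20.1]
opening: 0.027
gripper_force: 83.2
```

```bash
python3 f.py; python3 -c "
from rig import ticket
print(ticket.hand_in())"
```

```text
tool force [  0.7534   0.1199 -21.3287] torque [ 0.5778  0.2928 -0.0574] h 0.0026720936210263696 rel ([0.0035, 0.0065, 0.0027], [0.0011, 0.0004, 0.0001]) 18.35 0.027032296544170657 [-0.1867  0.3083  2.3148  0.5162  0.2067 -0.7915]
the job is handed in; nothing more can be done
None
```

I wound the key to its stop and pushed the canister onto the nipple until it hit a hard stop. I handed the job in at 18.35 s with the gripper still pressing it home at about 21 N; the hand-in gave no verdict.

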